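Offer a blind spacer, hole up, to the depth gauge

ROBOT

A 6-joint arm with a two-finger parallel gripper is mounted at the origin on the work surface. World frame = base frame: x ahead of the robot, y to its left, z up, the work surface at z = 0. Lengths are in m, angles in rad, forces in N, time in s.
With the tool pointing down it reaches from about 0.325 to 0.85 m from the base axis. Payload 15.5 kg.
Tool frame: the origin (TCP) lies on the centre line of the jaws, within the pads' length; the fingertips stand 25 mm ahead of it and the grasp point (between the pads) lies 6 mm ahead of it; z points along the fingers, y is the line along which they close (so a half turn about z gives the same grasp; the last joint's range is limited). The gripper opens to 91 mm and grips with 3 to 60 N. Pads are 32 mm wide; open, the fingers measure 118 mm over their backs; the gripper's body (76 mm by 178 mm) begins 60 mm behind the grasp point.
Start: joints at [1.065, 0.494, 1.345, -0, 1.302, -0.096], TCP at [0.249, 0.573, 0.239] pointing down, gripper open.
Joint ranges: [-2.91, 2.91], [-0.82, 2.16], [0.22, 2.67], [-1.22, 4.37], [0.12, 2.79], [-3.08, 3.08]. Speed limits (rad/s): [1.89, 1.89, 2.57, 3.01, 3.01, 3.01].

INTERFACE

Orientations are given as a 3x3 rotation matrix whose columns are the frame's x, y, z axes.
In Python, from cell import observe, capture, job_done, look_for, silhouettes, place_of gives the robot as it stands.
- The arm moves only by the tool servo_tool, never from a script. Its arguments are lists of equal length, an entry for each row: "xyz": the shift along the tool's x, y, z in mm, a list of three; "rotation": the turn, a rotation vector about the tool's x, y, z in degrees, a list of three. In form: {"xyz": [[dx, dy, dz], ...], "rotation": [[rx, ry, rz], ...]}. A call has 1 to 10 rows; each row is the pose to reach, as a shift and turn from the pose commanded when the call began, along the tool's axes at that moment; what a row does not reach only later rows make up. A row lasts 1/10 s, in which the tool goes at most 50 mm and 8.59 degrees, less where a joint would pass 70% of its speed; a pose out of reach is approached as far as the arm can. A call with a gripper value outside its range is refused whole. "hand" is the finger opening in mm, from 0 to 91.2, set as the call begins (left out, the last holds). The fingers move at their own pace and stop on an object; the grip force is fixed at half the most. Time passes only in rows, so rows that repeat a pose let the fingers close. It gives the time, the measured TCP pose, the force, the opening and the grip force at its end, in the units of the state.
- observe(): the state, without advancing time (a new reading comes with each control period).
- capture(name): name is "scene" or "top" or "wrist"; returns a dict with "pixels" (400x640x3 uint8, red, green, blue), "intrinsics" (3x3 intrinsics, pixels), "k1" (the pictures are not rectified: a ray, as slopes to the right and down, at radius r is drawn at 1 + k1 r^2 times it, then the intrinsics apply), "cam_to_world" (4x4, takes a point from camera to world coordinates). Camera axes: x right, y down, z forward; pixel columns grow to the right and rows downward; lengths in m; the calibration is good to about 2 mm. A picture is of the moment at which its call begins. There is no depth.
- job_done(): hands the job in; it is judged then, once.
Trained networks look in a picture, given as the dict that the camera call returned (one of the last four; its "shot" number tells which), for a name from the list of things; names that differ only in an ending like _2 or _b are one class to them, and where a whole thing is asked for, a point or a joint stands for the part that bears it (a point fixed in the world has none). Each returns a list of dicts, best first, with "confidence" (0 to 1); they miss things now and then, are a little off and sometimes report something else, mostly with a low value. They report only what shows in the picture. A call takes as long as a camera call.
- look_for(target, picture): "location" ([x, y, z] in m, in world coordinates, good to about 4 mm: the middle of the surface that is visible of it).
- silhouettes(target, picture): "pixels" (400x640 bool, what is visible of it).
- place_of(target, picture): "location" ([x, y, z] in m, in world coordinates, good to about 4 mm: a listed point, or the origin of a listed thing).
The state is a dict: "t": time; "q": joint angles; "joint_vel": joint speeds; "tau": joint torques, N m; "ee_pos": TCP position; "ee_rot": TCP orientation; "wrist_force": force on the tool from outside, world axes, zero at the start; "wrist_torque": the same for the moment, N m; "opening": finger opening in m; "finger_force": force on a finger pad.
Only numpy, scipy, OpenCV 4.12 (cv2) and the standard library are available. Lean on these libraries where they do the work, as an engineer would, in place of code of your own. Each camera call takes 0.05 s, during which the arm holds its last target. There are 200 camera calls.

TASK

An aluminium spacer block lies on its side on the bench; one of its two ends has a blind hole, the other is plain. Pick it up, turn it so that the hole faces straight up, bring it under the depth gauge and lift it so that the gauge's plunger goes into the hole, meets the hole's floor and is pushed up about a centimetre. Finish the program while still holding the spacer there, steady and upright, and leave the other things on the bench where they are.

Things in the scene. Friction and masses are not known exactly. Their poses are not given: they have to be found in the camera images.
- spacer_mid (a point): Centre of the loose aluminium spacer, a square block 64 mm long (own x axis) by 44 by 44 mm, about 0.22 kg. It lies on a long flat side, centre 22 mm above the bench, turned any way about the vertical. Its +x end has a round blind hole 28 mm wide and 40 mm deep, on the long axis; its -x end is plain. Hole up means that its x axis points straight up.
- spacer_floor (a point): Centre of the floor of the spacer's hole, on the long axis, 8 mm from the block's centre towards the plain (-x) end; same axes as spacer_mid. The 24 mm behind the floor is solid; the walls round the hole are 8 mm at the thinnest. The spacer starts 0.45 to 0.57 m ahead of the robot's base and 0.15 to 0.30 m to its right (-y); nothing else lies on that patch of bench.
- gauge: Fixed depth gauge on a stand. Origin on the bench straight below the plunger; own +x points away from the robot to within 0.3 rad. The steel base plate is 20 mm high, 120 mm wide (x), from y = -40 to +200 mm. A 30 mm column stands at y = +160 mm (left of the plunger); its arm, along y at 330 to 360 mm height, carries a 60 mm round dial, 22 mm thick, facing +x, centre 345 mm high above the plunger.
- plunger_tip (a point): Lower tip of the gauge's plunger, 195 mm above the bench at rest. The plunger is a vertical 6 mm steel rod hanging from the dial, with a 10 mm ball at its foot. 75 mm above the resting tip the rod goes into a fixed 12 mm sleeve; the dial's rim begins 120 mm above it. Below the tip the space is free down to the base plate.
- plunger (a joint): How far the gauge's plunger is pushed up, in m: 0 at rest, 0.03 at its upper stop. Its spring pushes back with about 1.3 N at the start and 80 N more per m.

How it is judged:
On the way:
1. the spacer is lifted off the bench with its hole facing up (height (world z) of spacer_mid above 0.07 m and angle between spacer_mid's own x axis and vertical below 0.3 rad), for 0.2 s.
At the end, for the whole second after the job is handed in: The spacer is held by the fingers in the air (centre over 180 mm above the bench), hole up within 0.2 rad (11 degrees), the plunger's tip inside the hole within 14 mm of the centre of its floor, the plunger pushed up by 5 to 18 mm, and the spacer still (under 20 mm/s) (angle between spacer_mid's own x axis and vertical below 0.2 rad and height (world z) of spacer_mid above 0.18 m and distance between plunger_tip and spacer_floor below 0.014 m and value of joint plunger between 0.005 and 0.018 m and contact force between spacer and the fingers above 1 N and linear speed of spacer below 0.02 m/s); the arm keeps its last pose, push and grip.
It fails at once if another thing on the bench is shifted by more than 30 mm (distance of any of caliper, lock_ring, hex_key, driver, vee_block, jar, beaker from where it was at the start of the episode above 0.03 m).
It also fails if it takes over 64 s, if anything falls off the work surface, if the arm or the gripper's body presses on something with over 40 N, if the wrist force passes 120 N, or if a joint passes its speed limit or range.

## Working session

There is one attempt and no reset: what is moved stays moved. The work goes in short steps, Python scripts to look and compute and a tool call to move; the robot and the scene stay as the last step left them, time stands still between calls to the robot, and variables do not carry over. Pictures are saved under pics/ and viewed, at most 10 in all, crops included, and the job is handed in when it is done.

Besides the shell and the picture viewer there is one more tool, called after "Request:" in YAML: its name, and indented under it one key for each argument. servo_tool: Moves the arm, as the interface text tells. Its arguments: {"type":"object","properties":{"xyz":{"type":"array"},"rotation":{"type":"array"},"hand":{"type":"number"}},"required":["xyz","rotation"]}

```bash
mkdir -p pics; cat > h.py <<'E'
import numpy as np, cv2
from cell import *
def save(p,n): cv2.imwrite('pics/'+n+'.png',p['pixels'][:,:,::-1])
E
python3 - <<'E'
from h import *
np.set_printoptions(precision=3,suppress=True)
for c in ['scene','top']:
    p=capture(c); save(p,c+'1')
    print(c,p['cam_to_world'],p['intrinsics'][0,0],p['k1'])
    for n in ['spacer_mid','spacer_floor','gauge','plunger_tip']:
        print(n,[(r['confidence'],np.array(r['location'])) for r in place_of(n,p)][:2])
s=observe();print(s['ee_pos'],s['ee_rot'],s['t'],s['opening'])
a=cv2.imread('pics/scene1.png');b=cv2.imread('pics/top1.png')
cv2.imwrite('pics/both.png',cv2.resize(np.vstack([a,b]),(480,600)))
E
```

```text
scene [[ 0.629  0.635 -0.448  0.841]
 [ 0.777 -0.508  0.372 -0.321]
 [ 0.009 -0.583 -0.813  0.745]
 [ 0.     0.     0.     1.   ]] 372.1686082158744 0.002034307413591179
spacer_mid [(0.69, array([ 0.493, -0.242,  0.024]))]
spacer_floor [(0.83, array([ 0.499, -0.232,  0.024]))]
gauge [(0.79, array([0.536, 0.179, 0.   ]))]
plunger_tip [(0.59, array([0.53 , 0.182, 0.194]))]
top [[-0.006 -0.988  0.157  0.364]
 [-1.     0.007  0.005 -0.053]
 [-0.006 -0.157 -0.988  1.014]
 [ 0.     0.     0.     1.   ]] 504.5133298643997 0.02080002459585978
spacer_mid [(0.89, array([ 0.494, -0.24 ,  0.025]))]
spacer_floor [(0.56, array([ 0.493, -0.236,  0.024]))]
gauge [(0.87, array([ 0.535,  0.184, -0.   ]))]
plunger_tip [(0.65, array([0.533, 0.181, 0.194]))]
[0.249 0.573 0.239] [[-0.917  0.398 -0.   ]
 [ 0.398  0.917 -0.   ]
 [ 0.    -0.    -1.   ]] 0.5 0.09121996109039412
```

View pics/scene1.png

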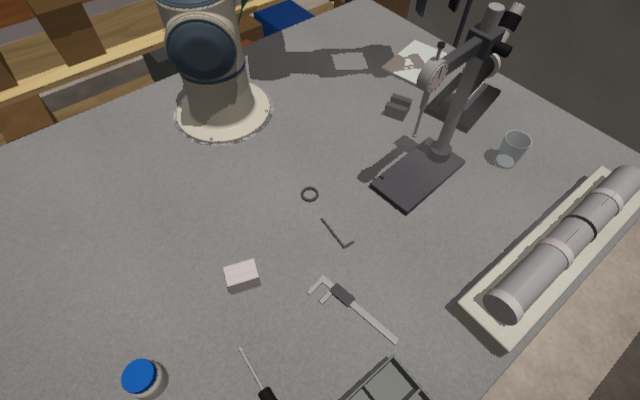

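View pics/top1.png

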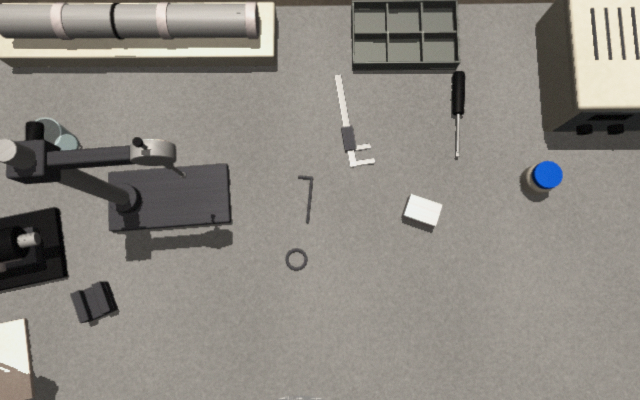

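The spacer is at top px (423,211) with its long axis mostly along y. The gauge plunger is near (0.53, 0.18). Neither overview shows the hole end, so I'll move towards the spacer along a path that keeps close to the base.

```bash
cat >> h.py <<'E'
from scipy.spatial.transform import Rotation as Ro
import json
def log():
    s=observe(); open('log.jsonl','a').write(json.dumps([np.array(s['q']).tolist(),np.array(s['ee_pos']).tolist(),np.array(s['ee_rot']).tolist()])+'\n'); return s
def to(targets,R=None):
    s=log(); R0=np.array(s['ee_rot'])
    for t in targets:
        print('xyz',np.round(R0.T@(np.array(t)-s['ee_pos'])*1000,0), 'rot',np.round(np.degrees(Ro.from_matrix(R0.T@(R if R is not None else R0)).as_rotvec()),1))
    print('t',s['t'],'q',np.round(s['q'],3),'p',np.round(s['ee_pos'],4))
def rays(p,uv):
    K=p['intrinsics'];T=np.array(p['cam_to_world']);uv=np.array(uv,float)
    d=(uv-K[:2,2])/[K[0,0],K[1,1]]; x=d.copy()
    for _ in range(10): x=d/(1+p['k1']*(x**2).sum(1,keepdims=True))
    return T[:3,3],np.c_[x,np.ones(len(x))]@T[:3,:3].T
def plane(p,uv,z):
    o,d=rays(p,uv); return o+d*((z-o[2])/d[:,2:])
E
python3 - <<'E'
from h import *
p=capture('top')
m=silhouettes('spacer_mid',p)[0]['pixels'].astype(np.uint8)
c=max(cv2.findContours(m,0,1)[0],key=cv2.contourArea)[:,0]
w=plane(p,c,.035)[:,:2]
r=cv2.minAreaRect((w*1000).astype(np.float32));print(r, cv2.boxPoints(r))
to([[.30,.25,.239],[.36,0,.26],[.45,-.10,.30]])
E
```

```text
((494.42730712890625, -240.18028259277344), (68.39643096923828, 50.419742584228516), 69.9429931640625) [[ 459.0179  -263.6586 ]
 [ 506.37982 -280.9503 ]
 [ 529.8367  -216.70197]
 [ 482.4748  -199.41028]]
xyz [-176. -276.   -0.] rot [0. 0. 0.]
xyz [-330. -482.  -21.] rot [0. 0. 0.]
xyz [-453. -537.  -61.] rot [0. 0. 0.]
t 0.6 q [ 1.065  0.494  1.345  0.     1.303 -0.096] p [0.249  0.5733 0.2389]
```

Request:
servo_tool:
  xyz:
    - [-176, -276, 0]
    - [-176, -276, 0]
    - [-176, -276, 0]
    - [-176, -276, 0]
    - [-176, -276, 0]
    - [-176, -276, 0]
    - [-176, -276, 0]
    - [-330, -482, -21]
    - [-330, -482, -21]
    - [-330, -482, -21]
  rotation:
    - [0, 0, 0]
    - [0, 0, 0]
    - [0, 0, 0]
    - [0, 0, 0]
    - [0, 0, 0]
    - [0, 0, 0]
    - [0, 0, 0]
    - [0, 0, 0]
    - [0, 0, 0]
    - [0, 0, 0]

```text
t: 1.6
ee_pos: [0.334, 0.1082, 0.2511]
ee_rot: [[-0.917, 0.398, 0.001], [0.398, 0.917, 0.0], [-0.001, 0.0, -1.0]]
wrist_force: [2.0, 0.1, 0.1]
opening: 0.0914
finger_force: 0.0
```

```bash
python3 - <<'E'
from h import *
a=np.radians(70); R=np.array([[np.cos(a),np.sin(a),0],[np.sin(a),-np.cos(a),0],[0,0,-1.]])
to([[.36,0,.26],[.45,-.14,.30]],R)
E
```

```text
xyz [-67. -89.  -9.] rot [ 0.1  0.  86.6]
xyz [-205. -182.  -49.] rot [ 0.1  0.  86.6]
t 1.6 q [ 0.143  0.084  1.934 -0.     1.123 -1.019] p [0.334  0.1082 0.2511]
```

Request:
servo_tool:
  xyz:
    - [-67, -89, -9]
    - [-67, -89, -9]
    - [-67, -89, -9]
    - [-205, -182, -49]
    - [-205, -182, -49]
    - [-205, -182, -49]
    - [-205, -182, -49]
    - [-205, -182, -49]
    - [-205, -182, -49]
    - [-205, -182, -49]
  rotation:
    - [0, 0, 20]
    - [0, 0, 30]
    - [0, 0, 40]
    - [0, 0, 86.6]
    - [0, 0, 86.6]
    - [0, 0, 86.6]
    - [0, 0, 86.6]
    - [0, 0, 86.6]
    - [0, 0, 86.6]
    - [0, 0, 86.6]

```text
t: 2.6
ee_pos: [0.4494, -0.1389, 0.2997]
ee_rot: [[0.324, 0.946, -0.0], [0.946, -0.324, 0.0], [0.0, -0.0, -1.0]]
wrist_force: [0.9, -1.2, -0.2]
opening: 0.0909
finger_force: 0.0
```

```bash
python3 - <<'E'
from h import *
np.set_printoptions(precision=3,suppress=True)
s=log()
p=capture('wrist');save(p,'w1')
T=p['cam_to_world'];print(T, 'cam in tool', np.array(s['ee_rot']).T@(T[:3,3]-s['ee_pos']), np.array(s['ee_rot']).T@T[:3,2])
for n in ['spacer_mid','spacer_floor']: print(n,place_of(n,p)[:1])
to([[.4944,-.24,.15]])
E
```

```text
[[ 0.946 -0.314 -0.078  0.471]
 [-0.324 -0.919 -0.225 -0.075]
 [-0.001  0.238 -0.971  0.446]
 [ 0.     0.     0.     1.   ]] cam in tool [ 0.067 -0.    -0.146] [-0.238 -0.001  0.971]
spacer_mid [{'location': [0.4962, -0.2426, 0.0226], 'confidence': 0.6}]
spacer_floor [{'location': [0.4986, -0.2331, 0.0214], 'confidence': 0.97}]
xyz [-82.  75. 150.] rot [0. 0. 0.]
t 2.75 q [-0.426  0.211  1.619 -0.     1.311 -0.106] p [ 0.449 -0.139  0.3  ]
```

View pics/w1.png

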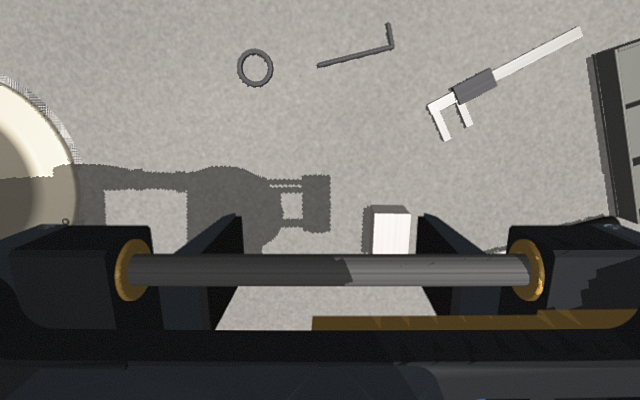

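```bash
python3 - <<'E'
from h import *
im=cv2.imread('pics/w1.png')[190:265,340:440]
im=cv2.convertScaleAbs(cv2.resize(im,None,fx=5,fy=5,interpolation=2),alpha=1.2)
cv2.imwrite('pics/w1c.png',im)
E
```

```text
(no output)
```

View pics/w1c.png

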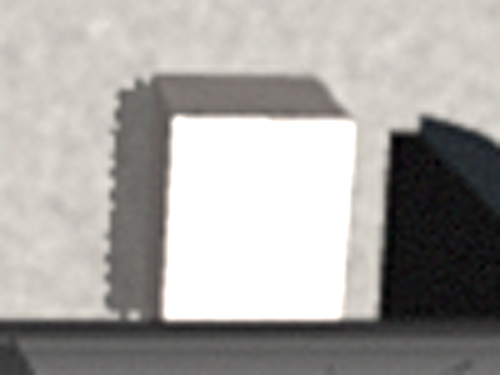

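Request:
servo_tool:
  xyz:
    - [-82, 75, 40]
    - [-82, 75, 80]
    - [-82, 75, 150]
    - [-82, 75, 150]
    - [-82, 75, 150]
    - [-82, 75, 150]
    - [-82, 75, 150]
  rotation:
    - [0, 0, 0]
    - [0, 0, 0]
    - [0, 0, 0]
    - [0, 0, 0]
    - [0, 0, 0]
    - [0, 0, 0]
    - [0, 0, 0]

```text
t: 3.45
ee_pos: [0.4953, -0.2402, 0.152]
ee_rot: [[0.316, 0.949, 0.002], [0.949, -0.316, -0.001], [-0.001, 0.003, -1.0]]
wrist_force: [0.7, -0.4, 0.8]
opening: 0.091
finger_force: 0.0
```

```bash
python3 - <<'E'
from h import *
p=capture('wrist');save(p,'w2')
for n in ['spacer_mid','spacer_floor']: print(n,place_of(n,p)[:1])
m=silhouettes('spacer_mid',p)
if m:
    ys,xs=np.nonzero(m[0]['pixels']);print(xs.min(),xs.max(),ys.min(),ys.max()); 
to([[.495,-.2405,.029]])
E
```

```text
spacer_mid [{'location': [0.4939, -0.2404, 0.0229], 'confidence': 0.56}]
spacer_floor [{'location': [0.497, -0.2312, 0.0225], 'confidence': 0.96}]
300 359 158 246
xyz [ -0.  -0. 122.] rot [0. 0. 0.]
t 3.65 q [-0.56   0.493  1.635 -0.     1.011 -0.238] p [ 0.4951 -0.2402  0.1515]
```

View pics/w2.png

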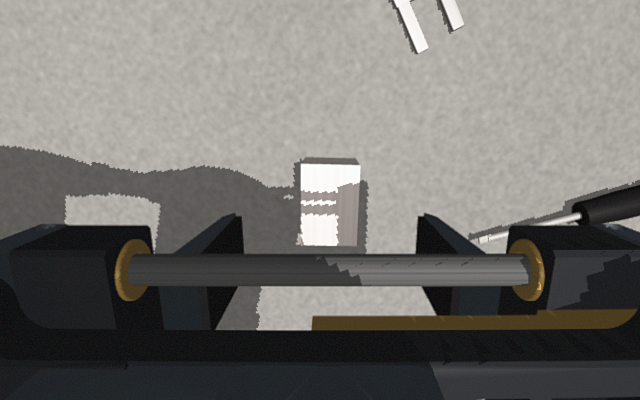

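The crop shows the +y end (dark strip at the top) is plain, so the hole faces -y. Block sits centred between the jaws (px 300–359). Descending to grasp.

Request:
servo_tool:
  xyz:
    - [0, 0, 40]
    - [0, 0, 80]
    - [0, 0, 105]
    - [0, 0, 122]
    - [0, 0, 122]
    - [0, 0, 122]
  rotation:
    - [0, 0, 0]
    - [0, 0, 0]
    - [0, 0, 0]
    - [0, 0, 0]
    - [0, 0, 0]
    - [0, 0, 0]

```text
t: 4.25
ee_pos: [0.4948, -0.2402, 0.0282]
ee_rot: [[0.317, 0.948, 0.0], [0.948, -0.317, -0.0], [-0.0, 0.001, -1.0]]
wrist_force: [0.6, -0.0, -0.1]
opening: 0.0911
finger_force: 0.0
```

Request:
servo_tool:
  xyz:
    - [0, 0, 0]
    - [0, 0, 0]
    - [0, 0, 0]
    - [0, 0, 0]
    - [0, 0, 0]
    - [0, 0, 0]
    - [0, 0, 0]
    - [0, 0, 0]
  rotation:
    - [0, 0, 0]
    - [0, 0, 0]
    - [0, 0, 0]
    - [0, 0, 0]
    - [0, 0, 0]
    - [0, 0, 0]
    - [0, 0, 0]
    - [0, 0, 0]
  hand: 30

```text
t: 5.05
ee_pos: [0.4946, -0.2402, 0.0277]
ee_rot: [[0.317, 0.948, 0.0], [0.948, -0.317, -0.0], [-0.0, 0.0, -1.0]]
wrist_force: [0.2, 0.3, 0.8]
opening: 0.0442
finger_force: 29.9
```

```bash
python3 - <<'E'
from h import *
s=log();print(s['ee_pos'],s['opening'],s['finger_force'],s['wrist_force'])
E
```

```text
[ 0.49460266 -0.24024981  0.02771764] 0.044151853541506754 29.891616739332676 [0.16735463 0.31797324 0.82888491]
```

Request:
servo_tool:
  xyz:
    - [0, 0, -30]
    - [0, 0, -80]
    - [0, 0, -130]
    - [0, 0, -180]
    - [0, 0, -230]
    - [0, 0, -270]
    - [0, 0, -270]
    - [0, 0, -270]
  rotation:
    - [0, 0, 0]
    - [0, 0, 0]
    - [0, 0, 0]
    - [0, 0, 0]
    - [0, 0, 0]
    - [0, 0, 0]
    - [0, 0, 0]
    - [0, 0, 0]

```text
t: 5.85
ee_pos: [0.4945, -0.2402, 0.2978]
ee_rot: [[0.318, 0.948, 0.001], [0.948, -0.318, -0.0], [-0.0, 0.001, -1.0]]
wrist_force: [-0.1, -0.1, -2.0]
opening: 0.0437
finger_force: 29.9
```

```bash
python3 -c "
from h import *
s=log();print(s['q'])"
```

```text
[-5.60825183e-01  3.32323243e-01  1.44795993e+00  6.48502652e-06
  1.36042593e+00 -2.37704248e-01]
```

Request:
servo_tool:
  xyz:
    - [0, 0, 0]
    - [0, 0, 0]
    - [0, 0, 0]
    - [0, 0, 0]
    - [0, 0, 0]
    - [0, 0, 0]
  rotation:
    - [0, -8, 0]
    - [0, -16, 0]
    - [0, -24, 0]
    - [0, -30, 0]
    - [0, -30, 0]
    - [0, -30, 0]

```text
t: 6.45
ee_pos: [0.4942, -0.2394, 0.2959]
ee_rot: [[0.272, 0.949, -0.16], [0.823, -0.316, -0.471], [-0.498, -0.004, -0.867]]
wrist_force: [0.3, -0.7, -1.3]
opening: 0.0438
finger_force: 29.9
```

```bash
python3 - <<'E'
from h import *
from scipy.optimize import least_squares
s=log()
D=[json.loads(l) for l in open('log.jsonl')]
np.set_printoptions(precision=4,suppress=True)
print(s['q'],s['ee_pos'])
open('fk.py','w').write('''
import numpy as np
from scipy.spatial.transform import Rotation as Ro
def fk(q,P,s4=1,s6=1):
    a1,d1,L2,L3,a3,d6=P
    R=Ro.from_euler('z',q[0]); p=np.array([a1,0,d1])
    B=Ro.from_euler('y',q[1]); p=p+B.apply([0,0,L2])
    C=B*Ro.from_euler('y',q[2]); p=p+C.apply([a3,0,L3])
    E=C*Ro.from_euler('z',s4*q[3])*Ro.from_euler('y',q[4])*Ro.from_euler('z',s6*q[5]+np.pi/2 if 0 else s6*q[5])
    p=p+E.apply([0,0,d6])
    T=R*E*Ro.from_euler('z',-np.pi/2)
    return R.apply(p),T.as_matrix()
''')
from fk import fk
for s4 in(1,-1):
  for s6 in (1,-1):
    f=lambda P:np.concatenate([fk(q,P,s4,s6)[0]-x for q,x,_ in D])
    r=least_squares(f,[.05,.4,.4,.4,.05,.25])
    print(s4,s6,r.x,abs(r.fun).max(), [round(np.degrees(Ro.from_matrix(fk(q,r.x,s4,s6)[1].T@np.array(M)).magnitude()),1) for q,x,M in D])
E
```

```text
[-0.2621  0.3792  1.5058 -0.5368  1.3315  0.2086] [ 0.4942 -0.2394  0.2959]
1 1 [-0.0034  0.145   0.5941  0.3869  0.1133  0.215 ] 0.05892261604343656 [np.float64(180.0), np.float64(180.0), np.float64(180.0), np.float64(180.0), np.float64(180.0), np.float64(180.0), np.float64(180.0), np.float64(180.0)]
1 -1 [-0.0034  0.145   0.5941  0.3869  0.1133  0.215 ] 0.05892261603985239 [np.float64(169.1), np.float64(63.3), np.float64(168.9), np.float64(167.8), np.float64(152.7), np.float64(152.8), np.float64(152.8), np.float64(156.1)]
-1 1 [-0.0152 -0.2413  0.5847  0.3954  0.0974 -0.1753] 0.05868964415193456 [np.float64(180.0), np.float64(180.0), np.float64(180.0), np.float64(180.0), np.float64(180.0), np.float64(180.0), np.float64(180.0), np.float64(166.1)]
-1 -1 [-0.0152 -0.2413  0.5847  0.3954  0.0974 -0.1753] 0.05868964401268248 [np.float64(169.1), np.float64(63.3), np.float64(168.9), np.float64(167.8), np.float64(152.7), np.float64(152.8), np.float64(152.8), np.float64(173.2)]
```

```bash
cat > fk.py <<'E'
import numpy as np
from scipy.spatial.transform import Rotation as Ro
from scipy.optimize import least_squares
LO=np.array([-2.91,-.82,.22,-1.22,.12,-3.08]);HI=np.array([2.91,2.16,2.67,4.37,2.79,3.08])
def fk(q,P):
    a1,d1,L2,L3,a3,d6,b,b4=P
    R=Ro.from_euler('z',q[0]); B=Ro.from_euler('y',q[1]); C=B*Ro.from_euler('y',q[2]); F=C*Ro.from_euler('z',q[3])
    E=F*Ro.from_euler('y',q[4])*Ro.from_euler('z',q[5])
    p=np.array([a1,b,d1])+B.apply([0,0,L2])+C.apply([a3,0,L3])+F.apply([0,b4,0])+E.apply([0,0,d6])
    return R.apply(p),(R*E*Ro.from_euler('z',np.pi/2)).as_matrix()
def fit():
    import json
    D=[json.loads(l) for l in open('log.jsonl')]
    f=lambda P:np.concatenate([np.r_[(fk(q,P)[0]-x)] for q,x,_ in D]+[1e-3*(P-[.1,.4,.4,.4,0,.2,0,0])])
    r=least_squares(f,[.05,.4,.4,.4,.05,.25,.05,0.])
    return r.x,D,r.fun
def ik(p,R,q0,P):
    def f(q):
        x,M=fk(q,P); return np.r_[(x-p)*5,Ro.from_matrix(R.T@M).as_rotvec()]
    r=least_squares(f,np.clip(q0,LO+1e-3,HI-1e-3),bounds=(LO,HI)); return r.x,np.linalg.norm(r.fun)
E
python3 - <<'E'
from fk import *
np.set_printoptions(precision=4,suppress=True)
P,D,f=fit();print(P,abs(f).max())
for q,x,M in D: print(np.array(fk(q,P)[0])-x, np.degrees(Ro.from_matrix(fk(q,P)[1].T@np.array(M)).magnitude()))
E
```

```text
[0.     0.2566 0.5968 0.3844 0.1179 0.3277 0.0596 0.    ] 0.00019679791938047908
[-0. -0.  0.] 2.7268484721504438e-14
[ 0.  0. -0.] 1.4376767036077423e-14
[ 0. -0. -0.] 2.9240630431374194e-14
[ 0. -0. -0.] 2.681402243828722e-14
[-0.  0.  0.] 1.3282892036647448e-14
[-0.  0.  0.] 2.2822534235684378e-14
[-0.  0.  0.] 1.5362651890373337e-14
[-0. -0. -0.] 6.619622057475713e-15
```

```bash
cat > plan.py <<'E'
from fk import *
np.set_printoptions(precision=2,suppress=True)
P,D,_=fit(); G=np.array([.532,.182])
def Rt(phi,t): # a azimuth phi, tilt t (0 down, 90 horizontal)
    d=np.array([np.cos(phi),np.sin(phi),0]);u=np.array([0,0,1.]);y=np.cross(-u,-d)
    z=np.cos(t)*-u+np.sin(t)*d; x=np.cross(y,z); return np.c_[x,y,z]
def follow(q,path):
    worst=0;mj=0;mg=9
    for p,R in path:
        q2,e=ik(p,R,q,P); worst=max(worst,e); mj=max(mj,abs(q2-q).max()); q=q2; mg=min(mg,(q-LO).min(),(HI-q).min())
    return q,worst,mj,mg
if __name__=='__main__':
    q0=np.array(D[-2][0])
    for Q in [(.42,-.12,.36),(.5,-.2,.3)]:
      Q=np.array(Q)
      for deg in range(-90,100,15):
        ph=np.radians(deg); d=np.array([np.cos(ph),np.sin(ph),0])
        y0=np.radians(-110); n=16
        dphi=ph-y0
        A=[(Q,Rt(y0+dphi*i/n,0)) for i in range(n+1)]
        B=[(Q,Rt(ph,np.pi/2*i/10)) for i in range(11)]
        g=np.r_[G,.213]-.006*d; pre=g-[0,0,.07]; C=[(Q+(pre-Q)*i/10,Rt(ph,np.pi/2)) for i in range(11)]+[(pre+(g-pre)*i/4,Rt(ph,np.pi/2)) for i in range(5)]
        out=[];q=q0
        for S in(A,B,C):
            q,e,mj,mg=follow(q,S); out+=[np.round(e,3),np.round(mj,2),np.round(mg,2)]
        print(Q,deg,[float(v) for v in out],q)
E
python3 plan.py
```

```text
[ 0.42 -0.12  0.36] -90 [0.0, 0.22, 0.93, 0.096, 0.17, 0.0, 0.096, 0.1, 0.0] [ 0.69  1.06  1.21 -1.08  2.08  0.83]
[ 0.42 -0.12  0.36] -75 [0.0, 0.22, 0.93, 0.278, 0.21, 0.0, 0.278, 0.09, 0.0] [ 0.76  1.    1.41 -1.19  1.89  0.91]
[ 0.42 -0.12  0.36] -60 [0.0, 0.22, 0.93, 0.455, 0.3, 0.0, 0.455, 0.13, 0.0] [ 0.81  0.93  1.56 -1.22  1.73  0.95]
[ 0.42 -0.12  0.36] -45 [0.0, 0.22, 0.93, 0.591, 0.45, 0.0, 0.591, 0.32, 0.0] [ 0.84  0.85  1.64 -1.22  1.6   0.94]
[ 0.42 -0.12  0.36] -30 [0.0, 0.22, 0.93, 0.544, 0.69, 0.0, 0.693, 0.94, 0.0] [ 0.85  0.76  1.72 -1.22  1.46  0.85]
[ 0.42 -0.12  0.36] -15 [0.0, 0.22, 0.93, 0.532, 0.64, 0.0, 1.037, 0.15, 0.0] [ 0.11  0.21  2.13  1.66  0.12 -3.08]
[ 0.42 -0.12  0.36] 0 [0.0, 0.22, 0.93, 0.593, 0.34, 0.0, 0.958, 0.17, 0.0] [ 0.13  0.21  2.12  1.56  0.12 -3.08]
[ 0.42 -0.12  0.36] 15 [0.0, 0.22, 0.83, 0.681, 0.24, 0.0, 0.924, 0.16, 0.0] [ 0.15  0.21  2.11  1.46  0.12 -3.08]
[ 0.42 -0.12  0.36] 30 [0.0, 0.22, 0.57, 0.763, 0.19, 0.0, 0.937, 0.15, 0.0] [ 0.08  0.21  2.1   1.33  0.27 -3.08]
[ 0.42 -0.12  0.36] 45 [0.0, 0.22, 0.31, 0.824, 0.16, 0.0, 0.9
[... 1150 characters left out ...]
21  2.12  1.56  0.12 -3.08]
[ 0.5 -0.2  0.3] 15 [0.0, 0.14, 0.76, 0.77, 0.26, 0.0, 0.924, 0.13, 0.0] [ 0.15  0.21  2.11  1.46  0.12 -3.08]
[ 0.5 -0.2  0.3] 30 [0.0, 0.15, 0.49, 0.814, 0.19, 0.0, 0.937, 0.12, 0.0] [ 0.08  0.21  2.1   1.33  0.27 -3.08]
[ 0.5 -0.2  0.3] 45 [0.0, 0.17, 0.23, 0.839, 0.16, 0.0, 0.965, 0.12, 0.0] [-0.07  0.26  2.02  1.18  0.6  -3.08]
[ 0.5 -0.2  0.3] 60 [0.022, 0.19, 0.0, 0.838, 0.11, 0.0, 0.994, 0.11, 0.0] [-0.19  0.36  1.88  1.06  0.95 -3.08]
[ 0.5 -0.2  0.3] 75 [0.215, 0.2, 0.0, 0.802, 0.15, 0.0, 1.014, 0.12, 0.0] [-0.25  0.52  1.69  0.99  1.31 -3.08]
[ 0.5 -0.2  0.3] 90 [0.399, 0.22, 0.0, 0.805, 0.21, 0.0, 1.016, 0.12, 0.0] [-0.26  0.72  1.46  0.98  1.67 -3.08]
```

```bash
cat > g.py <<'E'
from plan import *
rng=np.random.default_rng(0)
for flip in (0,1):
  for deg in range(-45,120,15):
    ph=np.radians(deg);d=np.array([np.cos(ph),np.sin(ph),0]);R=Rt(ph,np.pi/2)
    if flip: R=R@np.diag([-1,-1,1.])
    S=[]
    for z in (.213,):
      for k in range(25):
        s=rng.uniform(LO,HI); s[0]=rng.uniform(-.6,1)
        q,e=ik(np.r_[G,z]-.006*d,R,s,P)
        if e<1e-3 and not any(abs(q-o).max()<.05 for o in S): S.append(q)
    print(flip,deg,*S)
E
python3 g.py
```

```text
0 -45
0 -30
0 -15 [0.73 1.   2.27 4.14 1.64 1.68]
0 0 [0.52 1.15 2.47 3.71 1.99 1.83]
0 15 [0.17 1.33 2.61 3.01 2.36 1.47]
0 30 [-0.18  1.26  2.56  2.31  2.06  1.09]
0 45 [-0.38  1.07  2.38  1.96  1.69  1.29]
0 60 [-0.44  0.96  2.17  1.65  1.57  1.58]
0 75 [-0.43  0.93  1.95  1.41  1.62  1.83]
0 90 [-0.39  0.94  1.73  1.22  1.74  2.01]
0 105 [-0.32  0.98  1.52  1.09  1.91  2.13]
1 -45
1 -30
1 -15 [ 0.73  1.    2.27  4.14  1.64 -1.46]
1 0 [ 0.52  1.15  2.47  3.71  1.99 -1.32]
1 15 [ 0.17  1.33  2.61  3.01  2.36 -1.67]
1 30 [-0.18  1.26  2.56  2.31  2.06 -2.05]
1 45 [-0.38  1.07  2.38  1.96  1.69 -1.85]
1 60 [-0.44  0.96  2.17  1.65  1.57 -1.56]
1 75 [-0.43  0.93  1.95  1.41  1.62 -1.31]
1 90 [-0.39  0.94  1.73  1.22  1.74 -1.13]
1 105 [-0.32  0.98  1.52  1.09  1.91 -1.01]
```

```bash
cat > v.py <<'E'
from plan import *
import sys
from cell import observe
s=observe(); q0=np.array(s['q']);R0=np.array(s['ee_rot']);p0=np.array(s['ee_pos'])
ph=np.radians(70);R=Rt(ph,np.pi/2);d=R[:,2]
V=np.array([.46,-.10,.27])
q1,e=ik(V-.006*d,R,[-.43,.93,1.95,1.41,1.62,1.83],P);print(q0,q1,e)
n=int(sys.argv[1])
for i in range(1,n+1):
    p,M=fk(q0+(q1-q0)*i/n,P)
    cam=p+M@[.067,0,-.146]; tip=p+.025*M[:,2]; blk=p+.006*M[:,2]
    print(i,np.round(R0.T@(p-p0)*1000).astype(int).tolist(),np.round(np.degrees(Ro.from_matrix(R0.T@M).as_rotvec()),1).tolist(),'|',p,'cam',cam[2],'z',M[:,2])
E
python3 v.py 24
```

```text
[-0.26  0.38  1.51 -0.54  1.33  0.21] [-0.99  0.83  1.77  1.01  1.88  2.02] 3.977865296689611e-11
1 [11, -19, 19] [4.5, 3.0, 5.9] | [ 0.48 -0.23  0.27] cam 0.37386091077336786 z [-0.22 -0.4  -0.89]
2 [23, -37, 35] [9.1, 5.7, 11.8] | [ 0.46 -0.23  0.25] cam 0.3593443143154226 z [-0.27 -0.32 -0.91]
3 [35, -56, 48] [14.0, 8.2, 17.7] | [ 0.44 -0.22  0.24] cam 0.3455490091636948 z [-0.31 -0.24 -0.92]
4 [48, -73, 59] [19.0, 10.4, 23.6] | [ 0.43 -0.2   0.22] cam 0.33242340414882693 z [-0.35 -0.15 -0.92]
5 [61, -90, 67] [24.3, 12.3, 29.4] | [ 0.41 -0.19  0.21] cam 0.3199242088476695 z [-0.38 -0.07 -0.92]
6 [74, -105, 72] [29.7, 14.0, 35.2] | [ 0.4  -0.18  0.2 ] cam 0.3080177649175093 z [-0.4   0.03 -0.91]
7 [86, -119, 75] [35.3, 15.4, 40.9] | [ 0.39 -0.17  0.19] cam 0.2966808621138176 z [-0.42  0.12 -0.9 ]
8 [99, -132, 75] [41.0, 16.6, 46.5] | [ 0.38 -0.15  0.18] cam 0.2859010289041755 z [-0.43  0.21 -0.88]
9 [111, -142, 74] [47.0, 17.5, 51.9] | [ 0.38 -0.14  0.18] cam 0.27567630668083265 z [-0.43  0.3  -0.85]
10 [122, -151, 71] [53.1, 18.1, 57.2] | [ 0.37 -0.12  0.17] cam 0.2660145348499829
[... 811 characters left out ...]
-0.06  0.21] cam 0.21194587333306653 z [-0.08  0.91 -0.4 ]
19 [162, -136, -4] [116.4, 12.7, 91.2] | [ 0.41 -0.06  0.22] cam 0.2085121635194099 z [-0.02  0.94 -0.33]
20 [157, -126, -12] [124.3, 10.9, 92.6] | [ 0.42 -0.06  0.23] cam 0.2058752712715673 z [ 0.05  0.96 -0.27]
21 [150, -114, -20] [132.3, 8.9, 93.3] | [ 0.43 -0.07  0.24] cam 0.20402929796612762 z [ 0.12  0.97 -0.2 ]
22 [140, -102, -26] [140.4, 6.6, 93.3] | [ 0.44 -0.08  0.25] cam 0.20295666868894696 z [ 0.2   0.97 -0.13]
23 [128, -89, -31] [148.6, 4.2, 92.5] | [ 0.45 -0.09  0.26] cam 0.20262760017040332 z [ 0.27  0.96 -0.07]
24 [113, -77, -35] [-154.7, -1.5, -89.6] | [ 0.46 -0.11  0.27] cam 0.20300000000056867 z [ 0.34  0.94 -0.  ]
```

Request:
servo_tool:
  xyz:
    - [11, -19, 19]
    - [23, -37, 35]
    - [35, -56, 48]
    - [48, -73, 59]
    - [61, -90, 67]
    - [74, -105, 72]
    - [86, -119, 75]
    - [99, -132, 75]
    - [111, -142, 74]
    - [122, -151, 71]
  rotation:
    - [4.5, 3, 5.9]
    - [9.1, 5.7, 11.8]
    - [14, 8.2, 17.7]
    - [19, 10.4, 23.6]
    - [24.3, 12.3, 29.4]
    - [29.7, 14, 35.2]
    - [35.3, 15.4, 40.9]
    - [41, 16.6, 46.5]
    - [47, 17.5, 51.9]
    - [53.1, 18.1, 57.2]

```text
t: 7.45
ee_pos: [0.3739, -0.1261, 0.1751]
ee_rot: [[0.906, -0.088, -0.413], [0.091, -0.915, 0.394], [-0.413, -0.395, -0.821]]
wrist_force: [-0.7, -0.3, -2.3]
opening: 0.0439
finger_force: 29.9
```

```bash
python3 v.py 16
```

```text
[-0.57  0.56  1.62  0.11  1.56  0.96] [-0.99  0.83  1.77  1.01  1.88  2.02] 3.977865296689611e-11
1 [-1, -10, 6] [4.8, 0.1, 5.2] | [ 0.37 -0.11  0.17] cam 0.25919676766461613 z [-0.4   0.47 -0.79]
2 [-1, -20, 10] [9.6, 0.0, 10.3] | [ 0.37 -0.1   0.17] cam 0.25158567803546045 z [-0.38  0.54 -0.75]
3 [0, -30, 13] [14.4, -0.3, 15.4] | [ 0.37 -0.09  0.18] cam 0.24445354119094231 z [-0.35  0.61 -0.71]
4 [1, -40, 13] [19.2, -0.8, 20.4] | [ 0.37 -0.08  0.18] cam 0.2378216397403334 z [-0.32  0.67 -0.67]
5 [3, -49, 11] [24.1, -1.5, 25.3] | [ 0.38 -0.08  0.18] cam 0.23171222524953497 z [-0.28  0.73 -0.62]
6 [6, -57, 8] [29.0, -2.5, 30.1] | [ 0.38 -0.07  0.19] cam 0.22614734567200348 z [-0.24  0.79 -0.57]
7 [9, -64, 3] [33.9, -3.6, 34.8] | [ 0.39 -0.07  0.19] cam 0.22114766945002803 z [-0.19  0.83 -0.52]
8 [12, -70, -4] [38.9, -5.0, 39.4] | [ 0.39 -0.06  0.2 ] cam 0.21673134131060104 z [-0.14  0.87 -0.46]
9 [16, -75, -13] [43.8, -6.6, 43.7] | [ 0.4  -0.06  0.21] cam 0.21291290321849227 z [-0.09  0.91 -0.41]
10 [20, -79, -23] [48.8, -8.4, 47.9] | [ 0.41 -0.06  0.22] cam 0.20970231150838564 z [-0.03  0.94 -0.35]
11 [23, -80, -34] [53.9, -10.4, 51.9] | [ 0.42 -0.06  0.23] cam 0.20710407798254815 z [ 0.03  0.96 -0.29]
12 [27, -81, -47] [58.9, -12.7, 55.7] | [ 0.42 -0.07  0.23] cam 0.20511655883478147 z [ 0.09  0.97 -0.23]
13 [31, -79, -60] [63.9, -15.2, 59.2] | [ 0.43 -0.07  0.24] cam 0.2037314107663718 z [ 0.15  0.97 -0.17]
14 [34, -76, -74] [69.0, -17.8, 62.5] | [ 0.44 -0.08  0.25] cam 0.20293322872941588 z [ 0.22  0.97 -0.12]
15 [37, -71, -89] [74.1, -20.7, 65.4] | [ 0.45 -0.09  0.26] cam 0.20269937451042244 z [ 0.28  0.96 -0.06]
16 [39, -64, -105] [79.2, -23.8, 68.1] | [ 0.46 -0.11  0.27] cam 0.20300000000056878 z [ 0.34  0.94 -0.  ]
```

Use every second row-ish for the first half, then finish.

Request:
servo_tool:
  xyz:
    - [-1, -10, 6]
    - [-1, -20, 10]
    - [0, -30, 13]
    - [1, -40, 13]
    - [3, -49, 11]
    - [6, -57, 8]
    - [9, -64, 3]
    - [12, -70, -4]
    - [16, -75, -13]
    - [20, -79, -23]
  rotation:
    - [4.8, 0.1, 5.2]
    - [9.6, 0, 10.3]
    - [14.4, -0.3, 15.4]
    - [19.2, -0.8, 20.4]
    - [24.1, -1.5, 25.3]
    - [29, -2.5, 30.1]
    - [33.9, -3.6, 34.8]
    - [38.9, -5, 39.4]
    - [43.8, -6.6, 43.7]
    - [48.8, -8.4, 47.9]

```text
t: 8.45
ee_pos: [0.4089, -0.062, 0.2171]
ee_rot: [[0.388, -0.921, -0.031], [-0.313, -0.163, 0.935], [-0.867, -0.353, -0.352]]
wrist_force: [-0.7, 1.0, -1.6]
opening: 0.0438
finger_force: 29.9
```

```bash
python3 v.py 6
```

```text
[-0.83  0.73  1.71  0.67  1.76  1.63] [-0.99  0.83  1.77  1.01  1.88  2.02] 3.977865296689611e-11
1 [-3, -10, -5] [4.5, -2.1, 4.6] | [ 0.42 -0.06  0.23] cam 0.20764286313754787 z [ 0.03  0.96 -0.29]
2 [-6, -20, -13] [8.8, -4.4, 9.0] | [ 0.43 -0.07  0.23] cam 0.20552871906965384 z [ 0.09  0.97 -0.23]
3 [-9, -30, -22] [13.1, -7.0, 13.4] | [ 0.43 -0.07  0.24] cam 0.20402717358581943 z [ 0.15  0.97 -0.18]
4 [-11, -40, -33] [17.3, -9.8, 17.6] | [ 0.44 -0.08  0.25] cam 0.20312205447601123 z [ 0.22  0.97 -0.12]
5 [-12, -49, -46] [21.4, -12.8, 21.7] | [ 0.45 -0.09  0.26] cam 0.2027899011301363 z [ 0.28  0.96 -0.06]
6 [-13, -57, -61] [25.4, -15.9, 25.6] | [ 0.46 -0.11  0.27] cam 0.20300000000056878 z [ 0.34  0.94 -0.  ]
```

Request:
servo_tool:
  xyz:
    - [-3, -10, -5]
    - [-6, -20, -13]
    - [-9, -30, -22]
    - [-11, -40, -33]
    - [-12, -49, -46]
    - [-13, -57, -61]
    - [-13, -57, -61]
    - [-13, -57, -61]
  rotation:
    - [4.5, -2.1, 4.6]
    - [8.8, -4.4, 9]
    - [13.1, -7, 13.4]
    - [17.3, -9.8, 17.6]
    - [21.4, -12.8, 21.7]
    - [25.4, -15.9, 25.6]
    - [25.4, -15.9, 25.6]
    - [25.4, -15.9, 25.6]

```text
t: 9.25
ee_pos: [0.4575, -0.1045, 0.2692]
ee_rot: [[0.001, -0.942, 0.337], [-0.005, 0.337, 0.942], [-1.0, -0.003, -0.005]]
wrist_force: [0.2, -0.4, -2.3]
opening: 0.044
finger_force: 29.9
```

```bash
python3 - <<'E'
from h import *
np.set_printoptions(precision=4,suppress=True)
s=log();print(s['t'],s['ee_rot'],'grasp',s['ee_pos']+.006*np.array(s['ee_rot'])[:,2],s['q'])
for k in range(2):
  for c in ['scene','top','wrist']:
    p=capture(c); 
    if k==0: save(p,c+'3')
    for n in ['spacer_mid','spacer_floor','plunger_tip','gauge']:
        print(c,n,[(r['confidence'],np.array(r['location'])) for r in place_of(n,p)][:1])
E
```

```text
9.25 [[ 0.0011 -0.9417  0.3366]
 [-0.0054  0.3365  0.9417]
 [-1.     -0.0029 -0.0047]] grasp [ 0.4595 -0.0989  0.2692] [-0.9825  0.8266  1.773   1.0016  1.8794  2.0174]
scene spacer_mid [(0.83, array([ 0.4554, -0.1009,  0.2686]))]
scene spacer_floor [(0.7, array([ 0.4581, -0.1034,  0.2632]))]
scene plunger_tip [(0.56, array([0.5337, 0.1852, 0.1936]))]
scene gauge [(0.91, array([0.5365, 0.1807, 0.0037]))]
top spacer_mid [(0.64, array([ 0.4574, -0.0948,  0.2723]))]
top spacer_floor [(0.76, array([ 0.4573, -0.0996,  0.263 ]))]
top plunger_tip []
top gauge [(0.63, array([ 0.5342,  0.1844, -0.0012]))]
wrist spacer_mid [(0.69, array([ 0.4583, -0.0972,  0.2693]))]
wrist spacer_floor [(0.81, array([ 0.4623, -0.093 ,  0.262 ]))]
wrist plunger_tip [(0.56, array([0.5317, 0.1799, 0.1968]))]
wrist gauge []
scene spacer_mid [(0.87, array([ 0.4565, -0.094 ,  0.2727]))]
scene spacer_floor [(0.9, array([ 0.4605, -0.1007,  0.2652]))]
scene plunger_tip [(0.66, array([0.5365, 0.1848, 0.1949]))]
scene gauge [(0.66, array([0.534 , 0.1811, 0.0033]))]
top spacer_mid [(0.92, array([ 0.4593, -0.0966,  0.2736]))]
top spacer_floor [(0.67, array([ 0.4614, -0.1007,  0.2611]))]
top plunger_tip [(0.76, array([0.5322, 0.1811, 0.1951]))]
top gauge [(0.69, array([0.5352, 0.1849, 0.0015]))]
wrist spacer_mid []
wrist spacer_floor [(0.83, array([ 0.4603, -0.0992,  0.2647]))]
wrist plunger_tip [(0.7, array([0.5337, 0.1804, 0.1923]))]
wrist gauge []
```

View pics/scene3.png

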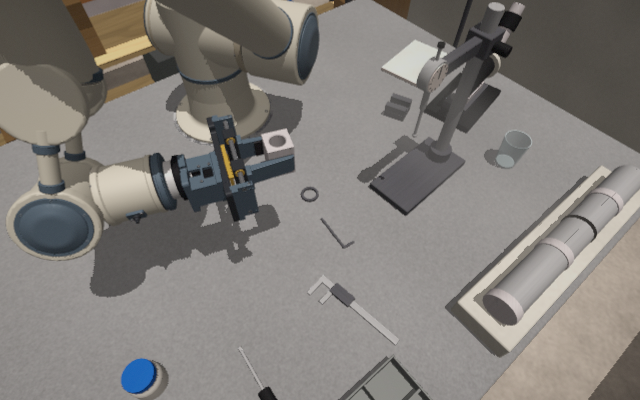

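View pics/top3.png

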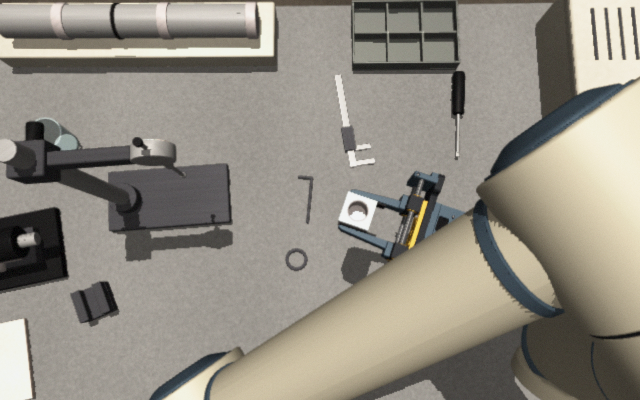

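Hole is facing up (scene px (278,142), top px (358,210)). I'll lower the spacer and move to just under the plunger.

```bash
python3 - <<'E'
from h import *
from plan import Rt,ik,P
R=Rt(np.radians(70),np.pi/2); d=R[:,2]
W=[np.array([.48,.03,.150])-.006*d,np.array([.534,.182,.150])-.006*d]
to(W,R)
q=np.array(observe()['q'])
for w in W+[W[1]+[0,0,.063]]: q,e=ik(w,R,q,P);print(np.round(q,2),e)
E
```

```text
xyz [119.  23. 128.] rot [ 0.4 -0.2 -0. ]
xyz [119.  23. 289.] rot [ 0.4 -0.2 -0. ]
t 10.75 q [-0.98  0.83  1.77  1.    1.88  2.02] p [ 0.46 -0.1   0.27]
[-0.79  1.06  1.94  1.14  1.63  1.7 ] 2.8071197918860483e-15
[-0.44  1.07  1.99  1.48  1.58  1.65] 2.961195316900895e-10
[-0.44  0.93  2.02  1.48  1.59  1.76] 1.3740441365052406e-12
```

Request:
servo_tool:
  xyz:
    - [30, 5, 30]
    - [60, 12, 65]
    - [90, 18, 100]
    - [119, 23, 128]
    - [119, 23, 128]
    - [119, 23, 160]
    - [119, 23, 195]
    - [119, 23, 230]
    - [119, 23, 230]
    - [119, 23, 230]
  rotation:
    - [0, 0, 0]
    - [0.2, 0, 0]
    - [0.4, -0.2, 0]
    - [0.4, -0.2, 0]
    - [0.4, -0.2, 0]
    - [0.4, -0.2, 0]
    - [0.4, -0.2, 0]
    - [0.4, -0.2, 0]
    - [0.4, -0.2, 0]
    - [0.4, -0.2, 0]

```text
t: 11.75
ee_pos: [0.5127, 0.1209, 0.1503]
ee_rot: [[0.0, -0.94, 0.34], [0.001, 0.34, 0.94], [-1.0, 0.0, 0.001]]
wrist_force: [-0.2, -0.9, -1.6]
opening: 0.0437
finger_force: 29.9
```

```bash
python3 - <<'E'
from h import *
np.set_printoptions(precision=4,suppress=True)
s=log();g=s['ee_pos']+.006*np.array(s['ee_rot'])[:,2];print(s['t'],'grasp',g,np.array(s['wrist_force']))
for k in range(2):
  for c in ['scene','top','wrist']:
    p=capture(c)
    if k==0: save(p,c+'4')
    for n in ['spacer_mid','plunger_tip']:
        print(c,n,[(r['confidence'],np.array(r['location'])) for r in place_of(n,p)][:1])
to([np.array([.534,.182,.15])-.006*np.array(s['ee_rot'])[:,2]])
E
```

```text
11.75 grasp [0.5147 0.1265 0.1503] [-0.1596 -0.8721 -1.6459]
scene spacer_mid [(0.67, array([0.5074, 0.1261, 0.1563]))]
scene plunger_tip [(0.7, array([0.534 , 0.1846, 0.1977]))]
top spacer_mid [(0.94, array([0.5131, 0.1276, 0.1561]))]
top plunger_tip [(0.57, array([0.5323, 0.1808, 0.1944]))]
wrist spacer_mid [(0.93, array([0.5145, 0.1246, 0.1512]))]
wrist plunger_tip []
scene spacer_mid [(0.76, array([0.507 , 0.1255, 0.1515]))]
scene plunger_tip [(0.73, array([0.5352, 0.1826, 0.1962]))]
top spacer_mid []
top plunger_tip [(0.6, array([0.5341, 0.1824, 0.1952]))]
wrist spacer_mid [(0.85, array([0.5154, 0.1272, 0.1528]))]
wrist plunger_tip []
xyz [-0.  1. 59.] rot [0. 0. 0.]
t 12.65 q [-0.572  1.071  1.987  1.348  1.59   1.653] p [0.5127 0.1206 0.15  ]
```

View pics/wrist4.png

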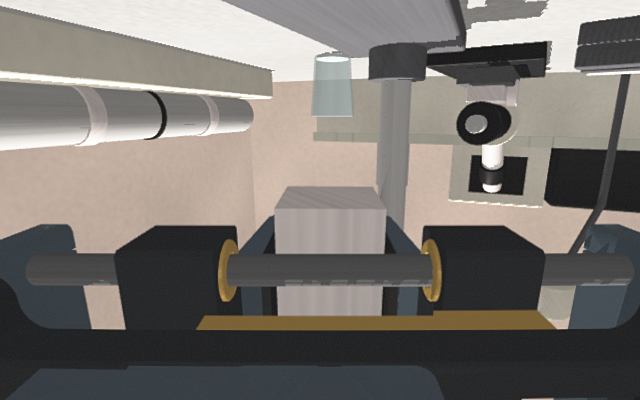

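Wrist view (camera below, image inverted) shows the block upright between the jaws at px (330,255). Moving under the plunger.

Request:
servo_tool:
  xyz:
    - [0, 0, 25]
    - [0, 0, 45]
    - [0, 0, 59]
    - [0, 0, 59]
    - [0, 0, 59]
    - [0, 0, 59]
  rotation:
    - [0, 0, 0]
    - [0, 0, 0]
    - [0, 0, 0]
    - [0, 0, 0]
    - [0, 0, 0]
    - [0, 0, 0]

```text
t: 13.25
ee_pos: [0.5329, 0.1755, 0.15]
ee_rot: [[-0.0, -0.94, 0.342], [0.001, 0.342, 0.94], [-1.0, 0.001, 0.001]]
wrist_force: [0.1, -0.2, -2.7]
opening: 0.0437
finger_force: 29.9
```

```bash
python3 - <<'E'
from h import *
np.set_printoptions(precision=4,suppress=True)
s=log();g=s['ee_pos']+.006*np.array(s['ee_rot'])[:,2];print(s['t'],'grasp',g,np.array(s['wrist_force']))
a=[]
for c in ['scene','top']:
    p=capture(c);a.append(p['pixels'][:,:,::-1])
    for n in ['spacer_mid','plunger_tip']:
        print(c,n,[(r['confidence'],np.array(r['location'])) for r in place_of(n,p)][:1])
A=cv2.resize(a[0][50:200,340:500],None,fx=3,fy=3,interpolation=2);B=cv2.resize(a[1][110:260,110:270],(320*450//300,450),interpolation=2)
print(A.shape,B.shape);cv2.imwrite('pics/c5.png',cv2.resize(np.hstack([A,B]),(800,375)))
E
```

```text
13.25 grasp [0.5349 0.1811 0.15  ] [ 0.0509 -0.2371 -2.6909]
scene spacer_mid [(0.61, array([0.5331, 0.1789, 0.1525]))]
scene plunger_tip [(0.53, array([0.5327, 0.1832, 0.1963]))]
top spacer_mid [(0.98, array([0.5342, 0.1822, 0.1548]))]
top plunger_tip [(0.54, array([0.5329, 0.18  , 0.1945]))]
(450, 480, 3) (450, 480, 3)
```

View pics/c5.png

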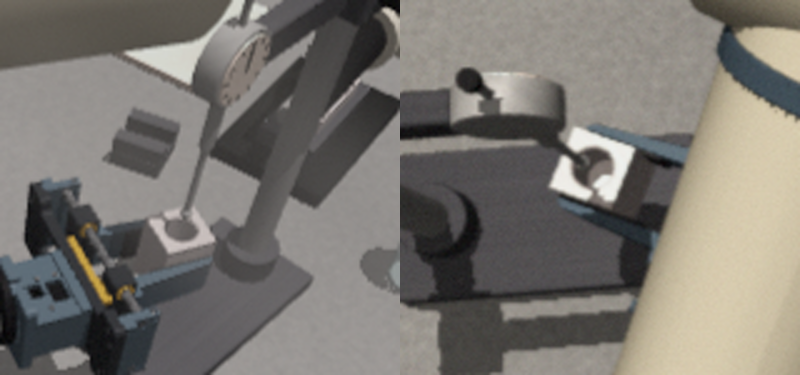

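Both crops show the plunger tip just above the hole (scene crop (185,215), top crop (585,162)), which fits the tip being about 13 mm higher than the rim. Lifting.

Request:
servo_tool:
  xyz:
    - [-10, 0, 0]
    - [-20, 0, 0]
    - [-30, 0, 0]
    - [-40, 0, 0]
    - [-45, 0, 0]
    - [-45, 0, 0]
  rotation:
    - [0, 0, 0]
    - [0, 0, 0]
    - [0, 0, 0]
    - [0, 0, 0]
    - [0, 0, 0]
    - [0, 0, 0]

```text
t: 14.15
ee_pos: [0.5328, 0.176, 0.1959]
ee_rot: [[0.001, -0.94, 0.341], [0.0, 0.341, 0.94], [-1.0, -0.0, 0.001]]
wrist_force: [-0.2, 0.5, -2.0]
opening: 0.0441
finger_force: 29.9
```

```bash
python3 - <<'E'
from h import *
f=[]
for i in range(4):
    p=capture('scene'); f.append(observe()['wrist_force'])
print(np.mean(f,0)); 
for n in ['spacer_mid','plunger_tip']: print(n,place_of(n,p)[:1])
to([np.r_[observe()['ee_pos'][:2],.2125]])
E
```

```text
[-0.13081221  0.08447258 -2.26965594]
spacer_mid [{'location': [0.529, 0.1797, 0.1992], 'confidence': 0.89}]
plunger_tip [{'location': [0.5349, 0.184, 0.1951], 'confidence': 0.73}]
xyz [-18.   0.   0.] rot [0. 0. 0.]
t 14.45 q [-0.439  0.973  2.011  1.481  1.586  1.729] p [0.5329 0.176  0.1947]
```

Request:
servo_tool:
  xyz:
    - [-4, 0, 0]
    - [-8, 0, 0]
    - [-12, 0, 0]
    - [-15, 0, 0]
    - [-18, 0, 0]
    - [-18, 0, 0]
    - [-18, 0, 0]
    - [-18, 0, 0]
  rotation:
    - [0, 0, 0]
    - [0, 0, 0]
    - [0, 0, 0]
    - [0, 0, 0]
    - [0, 0, 0]
    - [0, 0, 0]
    - [0, 0, 0]
    - [0, 0, 0]

```text
t: 15.25
ee_pos: [0.5328, 0.176, 0.2129]
ee_rot: [[-0.001, -0.94, 0.341], [0.001, 0.341, 0.94], [-1.0, 0.001, 0.001]]
wrist_force: [0.0, 0.7, -4.6]
opening: 0.0439
finger_force: 29.9
```

```bash
python3 - <<'E'
from h import *
np.set_printoptions(precision=4,suppress=True)
f=[]
for k in range(4):
  for c in ['scene','top']:
    p=capture(c); f.append(observe()['wrist_force'])
    print(c,[(n,np.array(r['location'])) for n in ['spacer_mid','spacer_floor','plunger_tip'] for r in place_of(n,p)[:1]])
s=observe();print(np.mean(f,0),s['ee_pos'],s['opening'],s['finger_force'])
E
```

```text
scene [('spacer_mid', array([0.532 , 0.1814, 0.2183])), ('spacer_floor', array([0.5324, 0.1789, 0.207 ]))]
top [('spacer_mid', array([0.5354, 0.1835, 0.2187])), ('spacer_floor', array([0.5344, 0.181 , 0.2068])), ('plunger_tip', array([0.5302, 0.1788, 0.2045]))]
scene [('spacer_mid', array([0.5311, 0.1799, 0.2116])), ('spacer_floor', array([0.5357, 0.1839, 0.2082]))]
top [('spacer_mid', array([0.5349, 0.1816, 0.2171])), ('spacer_floor', array([0.5333, 0.1768, 0.2095])), ('plunger_tip', array([0.5329, 0.1809, 0.2036]))]
scene [('spacer_mid', array([0.5299, 0.178 , 0.2148])), ('spacer_floor', array([0.5338, 0.1824, 0.2073]))]
top [('spacer_floor', array([0.5356, 0.1781, 0.2085])), ('plunger_tip', array([0.5331, 0.1832, 0.2025]))]
scene [('spacer_mid', array([0.5318, 0.1799, 0.2151])), ('spacer_floor', array([0.5347, 0.1793, 0.2084]))]
top [('spacer_mid', array([0.5332, 0.1832, 0.2172])), ('spacer_floor', array([0.5324, 0.1802, 0.2067])), ('plunger_tip', array([0.5293, 0.1774, 0.2035]))]
[-0.6744  0.3147 -3.8212] [0.5328 0.176  0.213 ] 0.044128023822557795 29.891040748916566
```

Spring load rose about 2 N, and the hole floor and plunger tip are both at about 205 mm, so the plunger is up about 10 mm. Handing in.

```bash
python3 -c "
from cell import *
print(job_done())"
```

```text
the job is handed in; nothing more can be done
None
```

I handed the job in with the spacer held hole-up under the gauge and the plunger in the hole, pushed up about 10 mm (estimated from camera positions and wrist force; the verdict wasn't reported).

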